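# Mix the enamel: hold the tall jar down on the touch mixer

## Robot

A 6-joint arm with a two-finger parallel gripper is mounted at the origin on the work surface. World frame = base frame: x ahead of the robot, y to its left, z up, the work surface at z = 0. Lengths are in m, angles in rad, forces in N, time in s.
With the tool pointing down it reaches from about 0.35 to 0.775 m from the base axis. Payload 5.5 kg.
Tool frame: the origin (TCP) lies at the very end of the fingers, on their centre line; the grasp point (between the pads) lies 19 mm behind it; z points along the fingers, y is the line along which they close (so a half turn about z gives the same grasp; the last joint's range is limited). The gripper opens to 85 mm and grips with 20 to 120 N. Pads are 22 mm wide; open, the fingers measure 114 mm over their backs; the gripper's body (76 mm by 85 mm) begins 54 mm behind the grasp point. The pads swing forward as they close: fully open they stand 13 mm farther back than shut.
Start: joints at [1.099, 0.313, 0.046, 1.304, 0, 1.431], TCP at [0.187, 0.544, 0.231] pointing down, gripper open.
Joint ranges: [-2.76, 2.76], [-0.86, 1.69], [-1.03, 1.26], [-2.2, 2.34], [-1.47, 1.5], [-3.14, 3.14]. Speed limits (rad/s): [2.57, 2.57, 3.14, 3.14, 3.14, 3.14].

## Interface

Orientations are given as a unit quaternion [w, x, y, z].
In Python, from workcell import env, imaging, ticket gives the robot as it stands. The module is installed in compiled form; this text tells all that it offers.
- The arm moves only by the tool apply_moves, never from a script. Its argument "rows" is a list of rows, each an object with "xyz": the shift along the tool's x, y, z in mm, a list of three; "turn": the turn, a rotation vector about the tool's x, y, z in rad, a list of three; "grip": the opening, from 0 (shut) to 1 (fully open). A call has 1 to 12 rows; each row is the pose to reach, as a shift and turn from the pose commanded when the call began, along the tool's axes at that moment; what a row does not reach only later rows make up. A row lasts 1/12 s, in which the tool goes at most 41.7 mm and 7.16 degrees, less where a joint would pass 70% of its speed; a pose out of reach is approached as far as the arm can. A call with a gripper value outside its range is refused whole. The fingers move at their own pace and stop on an object; "force" is the grip in N (left out, the last holds). Time passes only in rows, so rows that repeat a pose let the fingers close. It gives the time, the measured TCP pose, the force, the opening and the grip force at its end, in the units of the state.
- env.get_state(): the state, without advancing time (a new reading comes with each control period).
- imaging.read_camera(name): name is "scene" or "top"; returns a dict with "color" (400x640x3 uint8, blue, green, red), "z_map" (400x640 float32, m along the optical axis (not along the pixel's ray), 0 where there is no reading), "camera_matrix" (3x3 intrinsics, pixels), "view" (4x4, takes a point from world to camera coordinates). Camera axes: x right, y down, z forward; pixel columns grow to the right and rows downward; lengths in m; the calibration is good to about 2 mm. A picture is of the moment at which its call begins.
- ticket.hand_in(): hands the job in; it is judged then, once.
The state is a dict: "clock": time; "joint_pos": joint angles; "qvel": joint speeds; "tau": joint torques, N m; "tcp_pos": TCP position; "orientation": TCP orientation; "wrist_force": force on the tool from outside, world axes, zero at the start; "ft_torque": the same for the moment, N m; "finger_gap": finger opening in m; "grip_force": force on a finger pad.
Only numpy, scipy, OpenCV 4.12 (cv2) and the standard library are available. Lean on these libraries where they do the work, as an engineer would, in place of code of your own. Each camera call takes 0.05 s, during which the arm holds its last target. There are 200 camera calls.

## Task

Pick up the tall jar and press it, upright and centred, foot down on the round sprung pad of the touch mixer until the pad is fully down, so that the mixer runs. Keep it pressed down like that for at least three seconds and finish while still gripping the jar and holding the pad fully down: do not let go. Leave the other two jars, the bur block and the pliers where they are.

Things in the scene. Friction and masses are not known exactly. Their poses are not given: they have to be found in the camera images.
- tall_jar_mid (a point): Centre (half-way up, on the axis) of the tall jar: an upright closed white plastic pot, straight round side, 40 mm across, 75 mm tall in all, the top 15 mm being an aluminium lid 41 mm across. Its z points up to the lid; 0.10 to 0.21 kg. Loose on the bench; the tallest of three white jars with aluminium lids, which swap places.
- pad_top (a point): Centre of the top face of the mixer's pad, a flat black rubber disc 52 mm across that moves straight up and down; this point moves with it: 80 mm above the bench when up, 70 mm when fully down. A fixed aluminium conical collar surrounds it, 80 mm across at its foot, 68 mm across at its top, 68 mm above the bench.
- mixer: Touch mixer: a grey box 150 (x) x 130 (y) mm and 60 mm high, fixed to the bench, place and yaw vary. Origin on the bench straight under the pad's centre, 63 mm behind the front face; x points from the front (the face with a knob) to the back.
- mixer_pad (a joint): How far the mixer's pad is pressed down, in m: 0 = up, 0.010 = fully down against its stop. A spring pushes it up with 2.4 N at the start of its travel, rising to 10.4 N when fully down (0.8 N per mm); it comes up again when let go.
- short_jar_mid (a point): Bystander. Centre (half-way up) of the short jar: same make as the tall one, 40 mm across, 45 mm tall, loose on the bench.
- squat_jar_mid (a point): Bystander. Centre (half-way up) of the squat jar: same make, 60 mm across, 32 mm tall, loose on the bench.
- bur_block: Bystander. Dark wooden block 50 (x) x 80 (y) x 24 mm with small steel burs standing in it, 50 mm high in all; origin at the centre of its underside.
- pliers: Bystander. Pliers with wooden handles lying on the bench, about 140 mm long along their x (jaws to +x), 50 mm wide, 12 mm high; origin under their middle, on the bench.
Not all that is in view belongs to the job. What is shaped like the part that bears tall_jar_mid but orange is not meant.

How it is judged:
By the outcome, as a careful person would: the job done as asked, in the order asked, and still so for the second after the job is handed in, while the arm keeps its last pose, push and grip.
It also fails if it takes over 43 s, if anything falls off the work surface, if the arm or the gripper's body presses on something with over 40 N, if the wrist force passes 120 N, or if a joint passes its speed limit or range.

## Working session

There is one attempt and no reset: what is moved stays moved. The work goes in short steps, Python scripts to look and compute and a tool call to move; the robot and the scene stay as the last step left them, time stands still between calls to the robot, and variables do not carry over. Pictures are saved under pics/ and viewed, at most 10 in all, crops included, and the job is handed in when it is done.

Besides the shell and the picture viewer there is one more tool, called by a JSON object that holds its "api" and its "payload". apply_moves: Moves the arm, as the interface text tells. Its arguments: {"type":"object","properties":{"rows":{"type":"array"},"force":{"type":"number"}},"required":["rows"]}

```bash
mkdir -p pics; cat > h.py <<'E'
from workcell import env, imaging, ticket
import numpy as np, cv2
def shot(n):
    c=imaging.read_camera(n); return c
def world(c):
    z=c["z_map"];K=c["camera_matrix"];v,u=np.mgrid[:z.shape[0],:z.shape[1]]
    p=np.stack([(u-K[0,2])/K[0,0]*z,(v-K[1,2])/K[1,1]*z,z],-1)
    T=np.linalg.inv(c["view"]); w=p@T[:3,:3].T+T[:3,3]; w[z==0]=np.nan; return w
E
python3 - <<'E'
from h import *
for n in("scene","top"):
    c=shot(n); cv2.imwrite(f"pics/{n}0.png",c["color"]); np.save(n+"0.npy",world(c)); print(n,np.linalg.inv(c["view"])[:3].round(2).tolist())
s=env.get_state(); print({k:np.round(v,3).tolist() for k,v in s.items()})
E
```

```text
scene [[-0.35, 0.79, -0.51, 1.09], [0.94, 0.29, -0.18, 0.14], [0.0, -0.54, -0.84, 0.89]]
top [[0.01, -1.0, 0.1, 0.55], [-1.0, -0.01, 0.02, -0.05], [-0.02, -0.1, -1.0, 0.98]]
{'clock': 0.1, 'joint_pos': [1.099, 0.314, 0.045, 1.304, -0.0, 1.431], 'qvel': [0.001, -0.003, 0.001, 0.001, 0.001, -0.002], 'tau': [0.003, -48.172, 29.925, 0.013, -0.0, 0.0], 'tcp_pos': [0.187, 0.543, 0.231], 'orientation': [-0.0, 0.165, 0.986, -0.001], 'wrist_force': [-0.353, -0.863, -0.194], 'ft_torque': [-0.055, -0.047, -0.044], 'grip_force': 0.0, 'finger_gap': 0.086}
```

View pics/scene0.png

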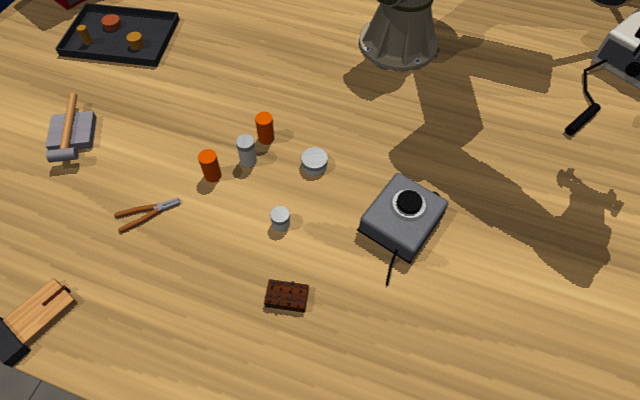

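View pics/top0.png

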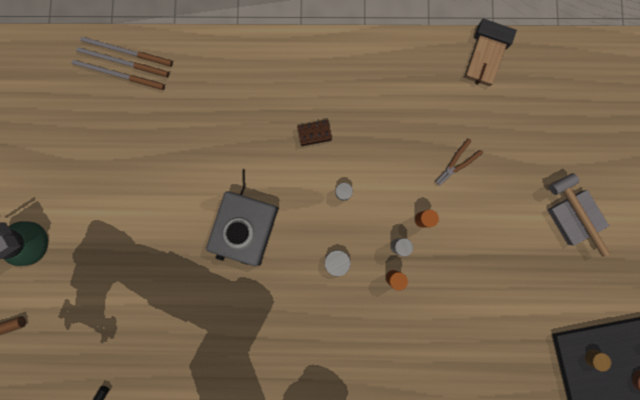

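The top view shows the tall white jar at about (403,247), between orange decoys at (429,219) and (398,281). The mixer pad is at (238,233), with the squat jar at (337,263) and the short jar at (344,191). Next I'll measure their positions.

```bash
python3 - <<'E'
from h import *
w=np.load("top0.npy"); s=np.load("scene0.npy"); im=cv2.imread("pics/top0.png")
def pr(n,u,v,r,lo,hi,w=w):
    p=w[v-r:v+r,u-r:u+r].reshape(-1,3); p=p[(p[:,2]>lo)&(p[:,2]<hi)]
    if len(p)<4: print(n,len(p)); return
    (c,rad)=cv2.minEnclosingCircle(p[:,:2].astype(np.float32))
    print(n,len(p),'mean',p.mean(0).round(4),'circ',np.round(c,4),round(rad,4),'zmax',p[:,2].max().round(4))
pr("tall",403,247,18,.068,.09)
pr("or1",429,219,18,.06,.1)
pr("or2",398,281,18,.06,.1)
pr("squat",337,263,22,.026,.04)
pr("short",344,191,18,.039,.055)
pr("pad",238,233,10,.074,.09); pr("pad+collar",238,233,25,.064,.09)
pr("tallS",246,145,22,.069,.09,s); pr("padS",408,202,20,.074,.09,s)
q=w[180:275,195:290].reshape(-1,3);q=q[(q[:,2]>.054)&(q[:,2]<.064)]
print(cv2.minAreaRect(q[:,:2].astype(np.float32)*1000))
E
```

```text
tall 254 mean [ 0.5255 -0.2255  0.0752] circ [ 0.5253 -0.2259] 0.0203 zmax 0.0804
or1 260 mean [ 0.5916 -0.2845  0.0745] circ [ 0.5916 -0.2855] 0.0205 zmax 0.0789
or2 273 mean [ 0.4493 -0.2128  0.0748] circ [ 0.4483 -0.2138] 0.0206 zmax 0.0797
squat 509 mean [ 0.4841 -0.0762  0.0323] circ [ 0.4841 -0.0763] 0.0303 zmax 0.037
short 223 mean [ 0.6551 -0.0901  0.0453] circ [ 0.6556 -0.0904] 0.0205 zmax 0.0499
pad 358 mean [0.5524 0.1538 0.0806] circ [0.5524 0.1546] 0.026 zmax 0.0849
pad+collar 790 mean [0.552  0.1534 0.0743] circ [0.5554 0.1569] 0.0691 zmax 0.0849
tallS 260 mean [ 0.5194 -0.2225  0.0746] circ [ 0.5022 -0.2139] 0.0461 zmax 0.0816
padS 463 mean [0.5538 0.1565 0.0797] circ [0.5519 0.1558] 0.027 zmax 0.084
((563.582275390625, 151.9490966796875), (129.80120849609375, 149.54306030273438), 73.66687774658203)
```

{"api": "apply_moves", "payload": {"rows": [{"xyz": [-12, -13, 0], "turn": [0, 0, 0], "grip": 1}, {"xyz": [-36, -39, 0], "turn": [0, 0, 0], "grip": 1}, {"xyz": [-62, -67, 0], "turn": [0, 0, 0], "grip": 1}, {"xyz": [-88, -95, 0], "turn": [0, 0, 0], "grip": 1}, {"xyz": [-114, -123, 0], "turn": [0, 0, 0], "grip": 1}, {"xyz": [-140, -151, 0], "turn": [0, 0, 0], "grip": 1}, {"xyz": [-166, -180, 0], "turn": [0, 0, 0], "grip": 1}, {"xyz": [-192, -208, 0], "turn": [0, 0, 0], "grip": 1}, {"xyz": [-218, -236, 0], "turn": [0, 0, 0], "grip": 1}, {"xyz": [-244, -264, 0], "turn": [0, 0, 0], "grip": 1}, {"xyz": [-268, -290, 0], "turn": [0, 0, 0], "grip": 1}, {"xyz": [-285, -308, 0], "turn": [0, 0, 0], "grip": 1}]}}

```text
clock: 1.1
tcp_pos: [0.3569, 0.1571, 0.2312]
orientation: [0.0, 0.166, 0.986, -0.0]
wrist_force: [0.5, -0.5, 0.2]
finger_gap: 0.0857
grip_force: 0.0
```

{"api": "apply_moves", "payload": {"rows": [{"xyz": [-12, -13, 0], "turn": [0, 0, 0], "grip": 1}, {"xyz": [-36, -39, 5], "turn": [0, 0, 0], "grip": 1}, {"xyz": [-62, -67, 10], "turn": [0, 0, 0], "grip": 1}, {"xyz": [-88, -95, 20], "turn": [0, 0, 0], "grip": 1}, {"xyz": [-114, -123, 30], "turn": [0, 0, 0], "grip": 1}, {"xyz": [-140, -151, 40], "turn": [0, 0, 0], "grip": 1}, {"xyz": [-166, -180, 50], "turn": [0, 0, 0], "grip": 1}, {"xyz": [-192, -208, 60], "turn": [0, 0, 0], "grip": 1}, {"xyz": [-218, -236, 70], "turn": [0, 0, 0], "grip": 1}, {"xyz": [-244, -264, 80], "turn": [0, 0, 0], "grip": 1}, {"xyz": [-268, -290, 88], "turn": [0, 0, 0], "grip": 1}, {"xyz": [-285, -309, 90], "turn": [0, 0, 0], "grip": 1}]}}

```text
clock: 2.1
tcp_pos: [0.5253, -0.228, 0.139]
orientation: [-0.001, 0.166, 0.986, 0.0]
wrist_force: [0.5, -1.2, 0.1]
finger_gap: 0.0853
grip_force: 0.0
```

{"api": "apply_moves", "payload": {"rows": [{"xyz": [0, 0, 0], "turn": [0, 0, 0], "grip": 1}, {"xyz": [0, 0, 0], "turn": [0, 0, 0], "grip": 1}]}}

```text
clock: 2.27
tcp_pos: [0.5249, -0.2264, 0.1401]
orientation: [-0.001, 0.166, 0.986, 0.0]
wrist_force: [0.4, -0.1, 0.1]
finger_gap: 0.0852
grip_force: 0.0
```

```bash
cat >> h.py <<'E'
from scipy.spatial.transform import Rotation as Ro
def to(p):
    s=env.get_state(); R=Ro.from_quat(np.roll(s["orientation"],-1)).as_matrix()
    print("t",round(s["clock"],2),"tcp",np.round(s["tcp_pos"],4),"z",R[:,2].round(4),"move mm",(R.T@(np.array(p)-s["tcp_pos"])*1000).round(1),"F",np.round(s["wrist_force"],1),"q",np.round(s["joint_pos"],2))
E
python3 - <<'E'
from h import *
to([.5255,-.2257,.026])
for n in["scene"]:
    c=shot(n); cv2.imwrite("pics/scene1.png",cv2.resize(c["color"][60:260,130:400],None,fx=2.5,fy=2.5))
E
```

```text
t 2.27 tcp [ 0.5249 -0.2264  0.1401] z [-0.0016  0.0013 -1.    ] move mm [ -0.5   0.8 114.1] F [ 0.4 -0.1  0.1] q [-0.55  0.35 -0.13  1.09  0.   -0.21]
```

View pics/scene1.png

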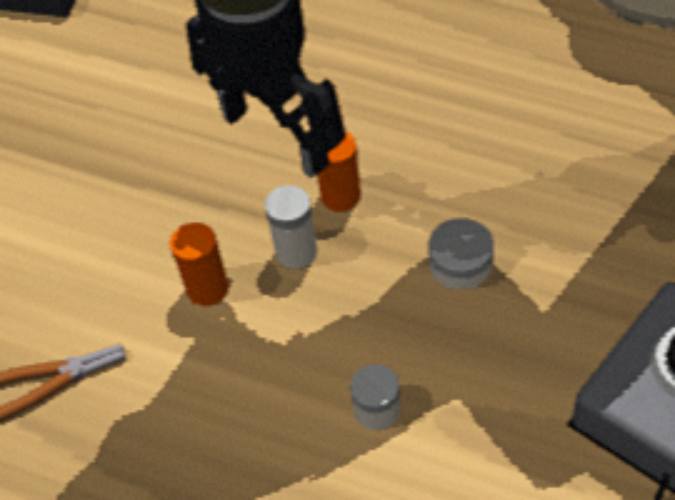

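The gripper hangs above the white jar at crop (291,225), with its fingers on a line that clears both decoys at (200,265) and (340,172). I'll go down and grip.

{"api": "apply_moves", "payload": {"rows": [{"xyz": [-0.5, 1, 8], "turn": [0, 0, 0], "grip": 1}, {"xyz": [-0.5, 1, 22], "turn": [0, 0, 0], "grip": 1}, {"xyz": [-0.5, 1, 38], "turn": [0, 0, 0], "grip": 1}, {"xyz": [-0.5, 1, 54], "turn": [0, 0, 0], "grip": 1}, {"xyz": [-0.5, 1, 70], "turn": [0, 0, 0], "grip": 1}, {"xyz": [-0.5, 1, 85], "turn": [0, 0, 0], "grip": 1}, {"xyz": [-0.5, 1, 98], "turn": [0, 0, 0], "grip": 1}, {"xyz": [-0.5, 1, 107], "turn": [0, 0, 0], "grip": 1}, {"xyz": [-0.5, 1, 112], "turn": [0, 0, 0], "grip": 1}, {"xyz": [-0.5, 1, 112], "turn": [0, 0, 0], "grip": 1}]}}

```text
clock: 3.15
tcp_pos: [0.5252, -0.2232, 0.0283]
orientation: [-0.001, 0.165, 0.986, 0.0]
wrist_force: [0.3, -0.0, 0.9]
finger_gap: 0.0855
grip_force: 0.0
```

{"api": "apply_moves", "payload": {"rows": [{"xyz": [0, 0, 0], "turn": [0, 0, 0], "grip": 0.75}, {"xyz": [0, 0, 0], "turn": [0, 0, 0], "grip": 0.6}, {"xyz": [0, 0, 0], "turn": [0, 0, 0], "grip": 0.5}, {"xyz": [0, 0, 0], "turn": [0, 0, 0], "grip": 0.4}, {"xyz": [0, 0, 0], "turn": [0, 0, 0], "grip": 0.3}, {"xyz": [0, 0, 0], "turn": [0, 0, 0], "grip": 0.2}, {"xyz": [0, 0, 0], "turn": [0, 0, 0], "grip": 0.2}, {"xyz": [0, 0, 0], "turn": [0, 0, 0], "grip": 0.2}, {"xyz": [0, 0, 0], "turn": [0, 0, 0], "grip": 0.2}, {"xyz": [0, 0, 0], "turn": [0, 0, 0], "grip": 0.2}], "force": 60}}

```text
clock: 3.98
tcp_pos: [0.5266, -0.2251, 0.0302]
orientation: [0.001, 0.165, 0.986, -0.0]
wrist_force: [-1.5, -0.4, 5.6]
finger_gap: 0.0393
grip_force: 59.7
```

```bash
python3 - <<'E'
from h import *
to([.5255,-.2257,.026]); print(env.get_state()["grip_force"],env.get_state()["finger_gap"])
E
```

```text
t 3.98 tcp [ 0.5266 -0.2251  0.0302] z [ 0.0014 -0.001  -1.    ] move mm [ 0.9 -0.9  4.2] F [-1.5 -0.4  5.6] q [-0.54  0.44 -0.28  0.84 -0.   -0.21]
59.74992363175261 0.0393371278769153
```

{"api": "apply_moves", "payload": {"rows": [{"xyz": [0, 0, -5], "turn": [0, 0, 0], "grip": 0.2}, {"xyz": [0, 0, -15], "turn": [0, 0, 0], "grip": 0.2}, {"xyz": [0, 0, -30], "turn": [0, 0, 0], "grip": 0.2}, {"xyz": [0, 0, -48], "turn": [0, 0, 0], "grip": 0.2}, {"xyz": [0, 0, -66], "turn": [0, 0, 0], "grip": 0.2}, {"xyz": [0, 0, -84], "turn": [0, 0, 0], "grip": 0.2}, {"xyz": [0, 0, -102], "turn": [0, 0, 0], "grip": 0.2}, {"xyz": [0, 0, -117], "turn": [0, 0, 0], "grip": 0.2}, {"xyz": [0, 0, -127], "turn": [0, 0, 0], "grip": 0.2}, {"xyz": [0, 0, -130], "turn": [0, 0, 0], "grip": 0.2}, {"xyz": [0, 0, -130], "turn": [0, 0, 0], "grip": 0.2}]}}

```text
clock: 4.9
tcp_pos: [0.5265, -0.2248, 0.1602]
orientation: [0.001, 0.165, 0.986, -0.0]
wrist_force: [0.7, -1.1, -0.9]
finger_gap: 0.0394
grip_force: 60.2
```

```bash
python3 - <<'E'
from h import *
to([.553,.155,.157]); print(env.get_state()["grip_force"],env.get_state()["finger_gap"])
c=shot("scene"); cv2.imwrite("pics/scene2.png",cv2.resize(c["color"][20:240,130:400],None,fx=2.5,fy=2.5))
E
```

```text
t 4.9 tcp [ 0.5265 -0.2248  0.1602] z [ 1.4e-03 -7.0e-04 -1.0e+00] move mm [ 98.6 367.7   3. ] F [ 0.7 -1.1 -0.9] q [-0.54  0.34 -0.1   1.14  0.   -0.21]
60.20327909485786 0.039372420797625
```

View pics/scene2.png

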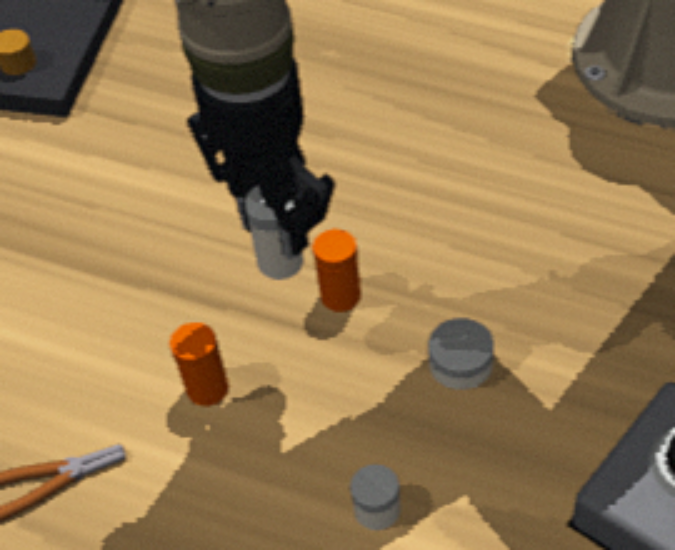

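The jar is held upright in the gripper at crop (275,235), and the decoys are undisturbed. I'll carry it over the mixer.

{"api": "apply_moves", "payload": {"rows": [{"xyz": [3, 10, 0], "turn": [0, 0, 0], "grip": 0.2}, {"xyz": [8, 29, 0], "turn": [0, 0, 0], "grip": 0.2}, {"xyz": [14, 54, 0], "turn": [0, 0, 0], "grip": 0.2}, {"xyz": [22, 82, 0], "turn": [0, 0, 0], "grip": 0.2}, {"xyz": [30, 110, 0], "turn": [0, 0, 0], "grip": 0.2}, {"xyz": [37, 138, 0], "turn": [0, 0, 0], "grip": 0.2}, {"xyz": [44, 166, 0], "turn": [0, 0, 0], "grip": 0.2}, {"xyz": [52, 194, 0], "turn": [0, 0, 0], "grip": 0.2}, {"xyz": [59, 222, 0], "turn": [0, 0, 0], "grip": 0.2}, {"xyz": [67, 250, 0], "turn": [0, 0, 0], "grip": 0.2}, {"xyz": [74, 276, 0], "turn": [0, 0, 0], "grip": 0.2}, {"xyz": [81, 300, 0], "turn": [0, 0, 0], "grip": 0.2}]}}

```text
clock: 5.95
tcp_pos: [0.5459, 0.0878, 0.158]
orientation: [-0.001, 0.165, 0.986, 0.0]
wrist_force: [0.5, -0.5, -0.4]
finger_gap: 0.0393
grip_force: 60.3
```

{"api": "apply_moves", "payload": {"rows": [{"xyz": [6, 22, 0], "turn": [0, 0, 0], "grip": 0.2}, {"xyz": [11, 42, 0], "turn": [0, 0, 0], "grip": 0.2}, {"xyz": [15, 56, 0], "turn": [0, 0, 0], "grip": 0.2}, {"xyz": [17, 65, 0], "turn": [0, 0, 0], "grip": 0.2}, {"xyz": [17.6, 67.7, 0], "turn": [0, 0, 0], "grip": 0.2}, {"xyz": [17.6, 67.7, 0], "turn": [0, 0, 0], "grip": 0.2}, {"xyz": [17.6, 67.7, 0], "turn": [0, 0, 0], "grip": 0.2}]}}

```text
clock: 6.53
tcp_pos: [0.5522, 0.1548, 0.1589]
orientation: [-0.0, 0.165, 0.986, -0.0]
wrist_force: [-0.5, -0.3, -0.9]
finger_gap: 0.0393
grip_force: 60.3
```

```bash
python3 - <<'E'
from h import *
to([.553,.155,.115])
c=shot("scene"); np.save("s3.npy",world(c)); cv2.imwrite("s3.png",c["color"]); cv2.imwrite("pics/scene3.png",cv2.resize(c["color"][90:270,330:490],None,fx=3.3,fy=3.3))
print(c["camera_matrix"].tolist(),c["view"].tolist())
E
```

```text
t 6.53 tcp [0.5522 0.1548 0.1589] z [-9.e-04 -4.e-04 -1.e+00] move mm [-0.7  0.5 43.9] F [-0.5 -0.3 -0.9] q [ 0.13  0.34 -0.09  1.14 -0.    0.47]
[[468.14850626015783, 0.0, 312.05072385953366], [0.0, 468.14850626015783, 191.53308991837568], [0.0, 0.0, 1.0]] [[-0.3457134447527671, 0.938337295186833, 0.0023096706764791004, 0.24331771350955106], [0.7901021528611942, 0.29242492991971886, -0.5387265061286232, -0.4214077620064883], [-0.506182577891892, -0.18442012043946251, -0.8424775468911992, 1.3287656792869271], [0.0, 0.0, 0.0, 1.0]]
```

View pics/scene3.png

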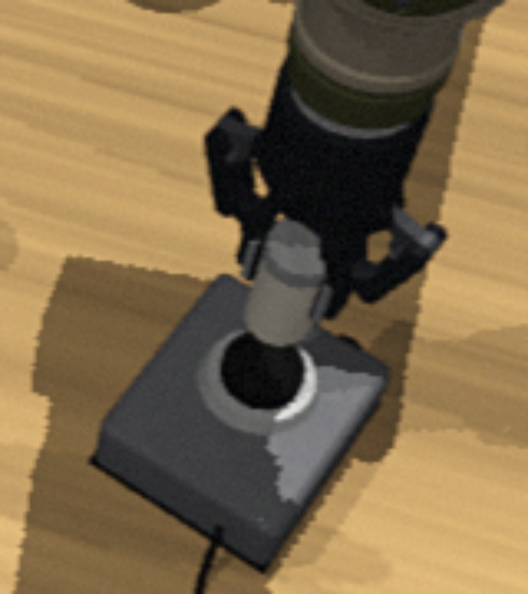

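The jar hangs over the pad, with its foot at crop (278,335) and the pad at (262,370). I'll fit its axis before pressing.

```bash
python3 - <<'E'
from h import *
from scipy.optimize import least_squares
w=np.load("s3.npy"); im=cv2.imread("s3.png").astype(int)
m=np.zeros(w.shape[:2],bool); m[154:198,400:432]=1
m&=(im.min(-1)>75)&(np.ptp(im,axis=-1)<40)
p=w[m]; p=p[(abs(p[:,0]-.552)<.035)&(abs(p[:,1]-.155)<.035)&(p[:,2]>.115)]
print(len(p),p[:,2].min(),p[:,2].max())
top=p[p[:,2]>p[:,2].max()-.01]; print("top",top.mean(0))
s=p[(p[:,2]<.19)&(p[:,2]>.125)]
f=lambda a:np.hypot(s[:,0]-a[0]-a[2]*(s[:,2]-.16),s[:,1]-a[1]-a[3]*(s[:,2]-.16))-.020
r=least_squares(f,[.552,.155,0,0],loss="soft_l1",f_scale=.002);print(len(s),r.x.round(4),np.abs(r.fun).mean())
E
```

```text
542 0.1282618894721873 0.20704341718119634
top [0.55660973 0.15112689 0.20365691]
331 [0.5499 0.1555 0.0111 0.0168] 0.000621183507572203
```

The axis is upright within about 1° and 2–3 mm off centre. I'll correct that and go down.

{"api": "apply_moves", "payload": {"rows": [{"xyz": [-1, 0.5, 4], "turn": [0, 0, 0], "grip": 0.2}, {"xyz": [-2, 1, 12], "turn": [0, 0, 0], "grip": 0.2}, {"xyz": [-2, 1, 22], "turn": [0, 0, 0], "grip": 0.2}, {"xyz": [-2, 1, 32], "turn": [0, 0, 0], "grip": 0.2}, {"xyz": [-2, 1, 40], "turn": [0, 0, 0], "grip": 0.2}, {"xyz": [-2, 1, 45], "turn": [0, 0, 0], "grip": 0.2}, {"xyz": [-2, 1, 48], "turn": [0, 0, 0], "grip": 0.2}, {"xyz": [-2, 1, 51], "turn": [0, 0, 0], "grip": 0.2}, {"xyz": [-2, 1, 54], "turn": [0, 0, 0], "grip": 0.2}, {"xyz": [-2, 1, 56], "turn": [0, 0, 0], "grip": 0.2}, {"xyz": [-2, 1, 57], "turn": [0, 0, 0], "grip": 0.2}, {"xyz": [-2, 1, 57], "turn": [0, 0, 0], "grip": 0.2}]}}

```text
clock: 7.58
tcp_pos: [0.5545, 0.1553, 0.103]
orientation: [0.0, 0.165, 0.986, -0.0]
wrist_force: [-2.8, -1.7, 7.0]
finger_gap: 0.0396
grip_force: 60.8
```

{"api": "apply_moves", "payload": {"rows": [{"xyz": [0, 0, 0], "turn": [0, 0, 0], "grip": 0.2}, {"xyz": [0, 0, 1], "turn": [0, 0, 0], "grip": 0.2}, {"xyz": [0, 0, 2], "turn": [0, 0, 0], "grip": 0.2}, {"xyz": [0, 0, 2], "turn": [0, 0, 0], "grip": 0.2}, {"xyz": [0, 0, 2], "turn": [0, 0, 0], "grip": 0.2}]}}

```text
clock: 8.0
tcp_pos: [0.5547, 0.1554, 0.1015]
orientation: [0.0, 0.165, 0.986, -0.0]
wrist_force: [-4.2, -2.4, 7.6]
finger_gap: 0.0393
grip_force: 60.9
```

{"api": "apply_moves", "payload": {"rows": [{"xyz": [0, 0, 1], "turn": [0, 0, 0], "grip": 0.2}, {"xyz": [0, 0, 2], "turn": [0, 0, 0], "grip": 0.2}, {"xyz": [0, 0, 3], "turn": [0, 0, 0], "grip": 0.2}, {"xyz": [0, 0, 3], "turn": [0, 0, 0], "grip": 0.2}, {"xyz": [0, 0, 3], "turn": [0, 0, 0], "grip": 0.2}]}}

```text
clock: 8.42
tcp_pos: [0.5548, 0.1553, 0.1]
orientation: [0.001, 0.165, 0.986, -0.0]
wrist_force: [-8.4, -2.0, 17.4]
finger_gap: 0.0393
grip_force: 61.7
```

{"api": "apply_moves", "payload": {"rows": [{"xyz": [0, 0, 1], "turn": [0, 0, 0], "grip": 0.2}, {"xyz": [0, 0, 2], "turn": [0, 0, 0], "grip": 0.2}, {"xyz": [0, 0, 2], "turn": [0, 0, 0], "grip": 0.2}, {"xyz": [0, 0, 2], "turn": [0, 0, 0], "grip": 0.2}]}}

```text
clock: 8.75
tcp_pos: [0.555, 0.1552, 0.0998]
orientation: [0.002, 0.165, 0.986, 0.0]
wrist_force: [-11.7, -3.2, 27.6]
finger_gap: 0.0397
grip_force: 62.5
```

The pad is bottomed: force rises with no further travel, at TCP z of 0.100 as expected. I'll ease the side load and hold.

{"api": "apply_moves", "payload": {"rows": [{"xyz": [0.5, 0, 0], "turn": [0, 0, 0], "grip": 0.2}, {"xyz": [1, 0, 0], "turn": [0, 0, 0], "grip": 0.2}, {"xyz": [1.5, 0, 0], "turn": [0, 0, 0], "grip": 0.2}, {"xyz": [1.5, 0, 0], "turn": [0, 0, 0], "grip": 0.2}, {"xyz": [1.5, 0, 0], "turn": [0, 0, 0], "grip": 0.2}]}}

```text
clock: 9.17
tcp_pos: [0.5548, 0.1553, 0.0999]
orientation: [0.003, 0.165, 0.986, -0.0]
wrist_force: [-7.5, -5.2, 24.7]
finger_gap: 0.0392
grip_force: 62.2
```

```bash
python3 - <<'E'
from h import *
to([.553,.155,.1])
from scipy.optimize import least_squares
c=shot("scene"); w=world(c); im=c["color"].astype(int)
cv2.imwrite("pics/scene4.png",cv2.resize(c["color"][90:270,330:490],None,fx=3.3,fy=3.3))
m=(im.min(-1)>75)&(np.ptp(im,axis=-1)<40)
p=w[m]; p=p[(abs(p[:,0]-.552)<.03)&(abs(p[:,1]-.155)<.03)]
top=p[(p[:,2]>.138)&(p[:,2]<.155)]; print("top",top.mean(0),np.median(top[:,2]))
s=p[(p[:,2]<.127)&(p[:,2]>.084)]
f=lambda a:np.hypot(s[:,0]-a[0]-a[2]*(s[:,2]-.1),s[:,1]-a[1]-a[3]*(s[:,2]-.1))-.020
r=least_squares(f,[.552,.155,0,0],loss="soft_l1",f_scale=.002);print(len(s),r.x.round(4),np.abs(r.fun).mean())
E
```

```text
t 9.17 tcp [0.5548 0.1553 0.0999] z [ 0.0054 -0.0012 -1.    ] move mm [ 1.6 -0.9 -0.1] F [-7.5 -5.2 24.7] q [ 0.13  0.38 -0.19  1.   -0.    0.47]
top [0.55954538 0.15151462 0.14474315] 0.14480468270211044
207 [0.5523 0.1562 0.0057 0.0107] 0.0007830371817161766
```

View pics/scene4.png

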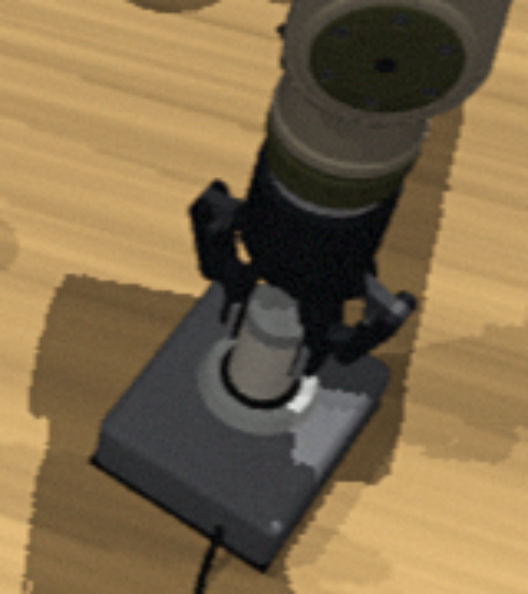

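The jar stands upright and centred, with an even black ring around its foot at crop (262,380). Its lid is at z = 0.145, so the pad is fully down. I'll hold it there for 4 s.

{"api": "apply_moves", "payload": {"rows": [{"xyz": [0, 0, 0], "turn": [0, 0, 0], "grip": 0.2}, {"xyz": [0, 0, 0], "turn": [0, 0, 0], "grip": 0.2}, {"xyz": [0, 0, 0], "turn": [0, 0, 0], "grip": 0.2}, {"xyz": [0, 0, 0], "turn": [0, 0, 0], "grip": 0.2}, {"xyz": [0, 0, 0], "turn": [0, 0, 0], "grip": 0.2}, {"xyz": [0, 0, 0], "turn": [0, 0, 0], "grip": 0.2}, {"xyz": [0, 0, 0], "turn": [0, 0, 0], "grip": 0.2}, {"xyz": [0, 0, 0], "turn": [0, 0, 0], "grip": 0.2}, {"xyz": [0, 0, 0], "turn": [0, 0, 0], "grip": 0.2}, {"xyz": [0, 0, 0], "turn": [0, 0, 0], "grip": 0.2}, {"xyz": [0, 0, 0], "turn": [0, 0, 0], "grip": 0.2}, {"xyz": [0, 0, 0], "turn": [0, 0, 0], "grip": 0.2}]}}

```text
clock: 10.22
tcp_pos: [0.5547, 0.1553, 0.0999]
orientation: [0.003, 0.165, 0.986, -0.0]
wrist_force: [-8.7, -5.2, 25.3]
finger_gap: 0.0393
grip_force: 62.2
```

{"api": "apply_moves", "payload": {"rows": [{"xyz": [0, 0, 0], "turn": [0, 0, 0], "grip": 0.2}, {"xyz": [0, 0, 0], "turn": [0, 0, 0], "grip": 0.2}, {"xyz": [0, 0, 0], "turn": [0, 0, 0], "grip": 0.2}, {"xyz": [0, 0, 0], "turn": [0, 0, 0], "grip": 0.2}, {"xyz": [0, 0, 0], "turn": [0, 0, 0], "grip": 0.2}, {"xyz": [0, 0, 0], "turn": [0, 0, 0], "grip": 0.2}, {"xyz": [0, 0, 0], "turn": [0, 0, 0], "grip": 0.2}, {"xyz": [0, 0, 0], "turn": [0, 0, 0], "grip": 0.2}, {"xyz": [0, 0, 0], "turn": [0, 0, 0], "grip": 0.2}, {"xyz": [0, 0, 0], "turn": [0, 0, 0], "grip": 0.2}, {"xyz": [0, 0, 0], "turn": [0, 0, 0], "grip": 0.2}, {"xyz": [0, 0, 0], "turn": [0, 0, 0], "grip": 0.2}]}}

```text
clock: 11.22
tcp_pos: [0.5547, 0.1553, 0.0999]
orientation: [0.003, 0.165, 0.986, -0.0]
wrist_force: [-8.1, -5.4, 26.4]
finger_gap: 0.0394
grip_force: 62.2
```

{"api": "apply_moves", "payload": {"rows": [{"xyz": [0, 0, 0], "turn": [0, 0, 0], "grip": 0.2}, {"xyz": [0, 0, 0], "turn": [0, 0, 0], "grip": 0.2}, {"xyz": [0, 0, 0], "turn": [0, 0, 0], "grip": 0.2}, {"xyz": [0, 0, 0], "turn": [0, 0, 0], "grip": 0.2}, {"xyz": [0, 0, 0], "turn": [0, 0, 0], "grip": 0.2}, {"xyz": [0, 0, 0], "turn": [0, 0, 0], "grip": 0.2}, {"xyz": [0, 0, 0], "turn": [0, 0, 0], "grip": 0.2}, {"xyz": [0, 0, 0], "turn": [0, 0, 0], "grip": 0.2}, {"xyz": [0, 0, 0], "turn": [0, 0, 0], "grip": 0.2}, {"xyz": [0, 0, 0], "turn": [0, 0, 0], "grip": 0.2}, {"xyz": [0, 0, 0], "turn": [0, 0, 0], "grip": 0.2}, {"xyz": [0, 0, 0], "turn": [0, 0, 0], "grip": 0.2}]}}

```text
clock: 12.22
tcp_pos: [0.5547, 0.1553, 0.0999]
orientation: [0.003, 0.165, 0.986, -0.0]
wrist_force: [-8.9, -5.0, 25.1]
finger_gap: 0.0391
grip_force: 62.2
```

{"api": "apply_moves", "payload": {"rows": [{"xyz": [0, 0, 0], "turn": [0, 0, 0], "grip": 0.2}, {"xyz": [0, 0, 0], "turn": [0, 0, 0], "grip": 0.2}, {"xyz": [0, 0, 0], "turn": [0, 0, 0], "grip": 0.2}, {"xyz": [0, 0, 0], "turn": [0, 0, 0], "grip": 0.2}, {"xyz": [0, 0, 0], "turn": [0, 0, 0], "grip": 0.2}, {"xyz": [0, 0, 0], "turn": [0, 0, 0], "grip": 0.2}, {"xyz": [0, 0, 0], "turn": [0, 0, 0], "grip": 0.2}, {"xyz": [0, 0, 0], "turn": [0, 0, 0], "grip": 0.2}, {"xyz": [0, 0, 0], "turn": [0, 0, 0], "grip": 0.2}, {"xyz": [0, 0, 0], "turn": [0, 0, 0], "grip": 0.2}, {"xyz": [0, 0, 0], "turn": [0, 0, 0], "grip": 0.2}, {"xyz": [0, 0, 0], "turn": [0, 0, 0], "grip": 0.2}]}}

```text
clock: 13.22
tcp_pos: [0.5548, 0.1554, 0.0999]
orientation: [0.003, 0.165, 0.986, -0.0]
wrist_force: [-8.2, -4.6, 25.3]
finger_gap: 0.0395
grip_force: 62.2
```

```bash
python3 -c "
from h import *
print(ticket.hand_in())"
```

```text
the job is handed in; nothing more can be done
None
```

I handed the job in at about 13 s with the tall jar still gripped, upright and centred on the mixer pad; I had held the pad fully down for more than 4 s, pressing with about 25 N.

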